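# Crank the magnifier stand's stabilizer leg down to the bench

## Robot

A 6-joint arm with a two-finger parallel gripper is mounted at the origin on the work surface. World frame = base frame: x ahead of the robot, y to its left, z up, the work surface at z = 0. Lengths are in mm, angles in rad, forces in N, time in s.
With the tool pointing down it reaches from about 350 to 775 mm from the base axis. Payload 7.3 kg.
Tool frame: the origin (TCP) lies at the very end of the fingers, on their centre line; the grasp point (between the pads) lies 19 mm behind it; z points along the fingers, y is the line along which they close (so a half turn about z gives the same grasp; the last joint's range is limited). The gripper opens to 92 mm and grips with 3 to 60 N. Pads are 19 mm wide; open, the fingers measure 130 mm over their backs; the gripper's body (75 mm by 190 mm) begins 47 mm behind the grasp point.
Start: joints at [1.033, 0.342, 1.524, -0, 1.275, -0.146], TCP at [200.46, 485.243, 226.741] pointing down, gripper open.
Joint ranges: [-2.53, 2.53], [-0.77, 2.02], [0.04, 2.7], [-1, 4.14], [0.28, 2.66], [-3.11, 3.11]. Speed limits (rad/s): [2.57, 2.57, 3.14, 3.14, 3.14, 3.14].

## Interface

Orientations are given as [roll, pitch, yaw] about the fixed x, y, z axes, in that order (R = Rz(yaw) Ry(pitch) Rx(roll)).
In Python, from plant import * gives the robot as it stands.
- The arm moves only by the tool arm_command, never from a script. Its arguments are lists of equal length, an entry for each row: "gripper": the finger opening in mm, from 0 to 91.8; "dp": the shift along the tool's x, y, z in units of 25 mm (1.0 is 25 mm), a list of three; "twist": the turn about the tool's z in units of 5 degrees (1.0 is 5 degrees). A call has exactly 5 rows; each row shifts and turns the commanded pose from where the row before left it, along the tool's axes as they then stand; what a row does not reach is not made up. A row lasts 1/8 s, in which the tool goes at most 62.5 mm and 10.7 degrees, less where a joint would pass 70% of its speed; a pose out of reach is approached as far as the arm can. A call is refused whole if a number of a shift passes 1 or a number of a turn 1, either way. A call with a gripper value outside its range is refused whole. The fingers move at their own pace and stop on an object; the grip force is fixed at half the most. Time passes only in rows, so rows that do not move let the fingers close, or fill a call up. It gives the time, the measured TCP pose, the force, the opening and the grip force at its end, in the units of the state.
- get_obs(): the state, without advancing time (a new reading comes with each control period).
- capture(name): name is "scene" or "top" or "wrist"; returns the picture (420x560x3 uint8, red, green, blue); there is no depth.
- get_calibration(name): a dict with "mtx" (3x3 intrinsics, pixels), "position" and "attitude" of the camera in the world; the wrist camera has in their place "mount" (4x4, takes a point from camera to tool coordinates, whose origin is the TCP and whose axes are the flange's). Camera axes: x right, y down, z forward; pixel columns grow to the right and rows downward; lengths in mm; the calibration is good to about 2 mm. A picture is of the moment at which its call begins: read the wrist's pose just before it. get_calibration takes no time and is no camera call.
- close_job(): hands the job in; it is judged then, once.
The state is a dict: "time": time; "joint_positions": joint angles; "dq": joint speeds; "tau": joint torques, N m; "tool_pos": TCP position; "tcp_rot": TCP orientation; "contact_force": force on the tool from outside, world axes, zero at the start; "moment": the same for the moment, N m; "grip_width": finger opening in mm; "finger_force": force on a finger pad.
Only numpy, scipy, OpenCV 4.12 (cv2) and the standard library are available. Lean on these libraries where they do the work, as an engineer would, in place of code of your own. Each camera call takes 0.05 s, during which the arm holds its last target. There are 200 camera calls.

## Task

The stabilizer leg with the orange crank knob still hangs clear of the bench. Turn its crank clockwise, seen from above, until the foot stands on the bench and the crank has become clearly stiffer, so that the foot bears firmly; do not force it beyond that, then let go. The leg with the blue knob is already set: leave its crank alone.

Things in the scene. Friction and masses are not known exactly. Their poses are not given: they have to be found in the camera images.
- jack_orange: Fixed boom stand with a magnifier on a mast. Vertical steel jack leg with grey gear housing (52 mm square, top 190 mm) and crank; boom from it to a base plate. Origin on the bench exactly under the vertical crank axis, z up, x from leg to mast. Mast and magnifier ring stand 195 to 355 mm along x, up to 270 mm high; nothing else tall is near the crank.
- jack_orange_knob: Upright round orange crank knob, 26 mm across, 50 mm tall; spins freely on itself. Origin: centre of its underside, 212 mm above the bench, z up; crank arm just below it. Runs on a circle of 55 mm radius about the crank axis; clockwise from above lowers the foot 36 mm a turn. Load at the knob about 4.5 N while the foot hangs free, then 12 N more per radian; end stop 1.6 rad past contact.
- jack_orange_foot: Sprung foot under the orange leg's crank axis: disc 64 mm across, 12 mm thick, orange rim, black sole. Origin: centre of the sole, z up; 12 to 33 mm above the bench at the start. It must bear with 12 to 150 N, i.e. the crank 0.1 to 1.3 rad past contact (spring 20 N/mm); 0.5 to 0.7 rad is ideal. Released, the crank stays or springs back to about 0.4 rad past contact.
- jack_blue_knob: The same knob in blue, on a second stand of the same build that carries a white lamp; its foot already stands on the bench. Not to be moved. Origin: centre of its underside, 212 mm above the bench.

How it is judged:
By the outcome, as a careful person would: the job done as asked, in the order asked, and still so for the second after the job is handed in, with the robot touching nothing.
It also fails if it takes over 45 s, if anything falls off the work surface, if the arm or the gripper's body presses on something with over 40 N, if the wrist force passes 120 N, or if a joint passes its speed limit or range.

## Working session

There is one attempt and no reset: what is moved stays moved. The work goes in short steps, Python scripts to look and compute and a tool call to move; the robot and the scene stay as the last step left them, time stands still between calls to the robot, and variables do not carry over. Pictures are saved under pics/ and viewed, at most 10 in all, crops included, and the job is handed in when it is done.

Besides the shell and the picture viewer there is one more tool, called after ">>>" by a JSON object that holds its "fn" and its "kwargs". arm_command: Moves the arm, as the interface text tells. Its arguments: {"type":"object","properties":{"gripper":{"type":"array"},"dp":{"type":"array"},"twist":{"type":"array"}},"required":["gripper","dp","twist"]}

```bash
mkdir -p pics; python3 - <<'E'
from plant import *
import cv2
for n in("scene","top"):
    cv2.imwrite(f"pics/{n}0.png",capture(n)[:,:,::-1]); c=get_calibration(n); print(n,c)
o=get_obs(); print(o)
E
```

```text
scene {'mtx': array([[381.26499559,   0.        , 282.38876356],
       [  0.        , 381.26499559, 206.9190424 ],
       [  0.        ,   0.        ,   1.        ]]), 'position': array([1019.12041381,  161.00594213,  639.28399134]), 'attitude': array([-2.32096763, -0.00501372,  1.91739133])}
top {'mtx': array([[384.44074071,   0.        , 277.89003127],
       [  0.        , 384.44074071, 214.28653803],
       [  0.        ,   0.        ,   1.        ]]), 'position': array([399.04463613, -14.00724302, 864.55942757]), 'attitude': array([-2.95035513,  0.0301261 , -1.54686507])}
{'time': 0.1, 'joint_positions': array([ 1.03299849e+00,  3.42670950e-01,  1.52491671e+00, -1.16626365e-05,
        1.27538267e+00, -1.45982675e-01]), 'dq': array([-0.00118993, -0.00135289, -0.0030258 ,  0.00149615,  0.00190061,
       -0.00164045]), 'tau': array([ 1.34244878e-03, -4.32006776e+01, -2.44695371e+01,  7.18542212e-02,
        5.26081107e-02, -6.93957804e-05]), 'tool_pos': array([200.26989555, 484.91553357, 226.1068313 ]), 'tcp_rot': array([-3.14022801e+00, -1.89368234e-04,  2.74978076e+00]), 'contact_force': array([ 0.35510113,  0.37236698, -0.07329281]), 'moment': array([-0.00931869, -0.00462688, -0.0198102 ]), 'finger_force': 0.0, 'grip_width': 92.03072395080378}
```

View pics/scene0.png

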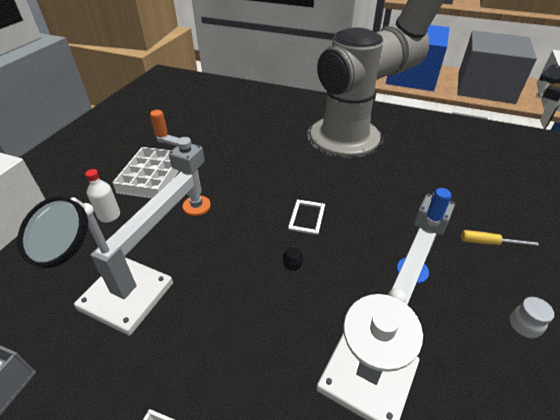

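View pics/top0.png

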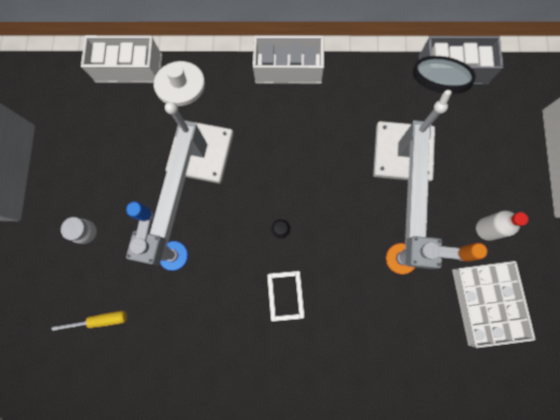

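Scene: orange knob at (158,123), orange foot at (197,206). Top: orange knob at (474,252), foot at (401,259), hub at about (431,250). The blue stand is on the left, well away.

```bash
cat > h.py <<'E'
from plant import *
import numpy as np, cv2
from scipy.spatial.transform import Rotation as Ro
def cam(n):
    c=get_calibration(n); return c["mtx"],Ro.from_euler("xyz",c["attitude"]).as_matrix(),np.array(c["position"])
def ray(n,uv):
    K,R,p=cam(n); d=R@np.linalg.inv(K)@[uv[0],uv[1],1]; return p,d/np.linalg.norm(d)
def atz(n,uv,z):
    p,d=ray(n,uv); return p+d*(z-p[2])/d[2]
def proj(n,X):
    K,R,p=cam(n); q=(np.atleast_2d(X)-p)@R@K.T; return q[:,:2]/q[:,2:]
def orange(im):
    h=cv2.cvtColor(im,cv2.COLOR_RGB2HSV)
    return cv2.inRange(h,(4,150,90),(18,255,255))
def blobs(im):
    n,l,s,c=cv2.connectedComponentsWithStats(orange(im)); return [(s[i],c[i].round(1)) for i in range(1,n) if s[i][4]>40]
def cyl(c,r,z0,z1):
    t=np.linspace(0,2*np.pi,40); return np.array([[c[0]+r*np.cos(a),c[1]+r*np.sin(a),z] for a in t for z in(z0,z1)])
E
python3 - <<'E'
from h import *
from scipy.optimize import least_squares
for n in("scene","top"):
    im=cv2.imread(f"pics/{n}0.png")[:,:,::-1].copy()
    for b in blobs(im): print(n,b, atz(n,b[1],237).round(1), atz(n,b[1],30).round(1))
for z in(190,200,210): print(atz("top",(431,250),z))
def bb(n,P): q=proj(n,P); return np.r_[q.min(0),q.max(0)]
def obs(n,r):
    im=cv2.imread(f"pics/{n}0.png")[:,:,::-1].copy()
    s=[b for b in blobs(im) if r(b[1])][0][0]; return np.r_[s[0],s[1],s[0]+s[2]-1,s[1]+s[3]-1]
os=obs("scene",lambda c:c[0]<175 and c[1]<160); ot=obs("top",lambda c:c[0]>440)
for use in ("st","s","t"):
    f=lambda x:np.r_[(bb("scene",cyl(x,13,212,262))-os)*("s" in use),(bb("top",cyl(x,13,212,262))-ot)*("t" in use)]
    s=least_squares(f,[350,-350]); print("knob",use,s.x,s.fun.round(1))
E
```

```text
scene (array([150, 109,  17,  28, 335], dtype=int32), array([158.3, 122.4])) [ 463.  -304.8  237. ] [ 176.8 -544.5   30. ]
scene (array([182, 195,  29,  21, 325], dtype=int32), array([196.7, 206.8])) [ 657.8 -108.2  237. ] [ 471.9 -246.7   30. ]
top (array([  0,  23,  31,  11, 109], dtype=int32), array([15.7, 27.8])) [868.1 509.2 237. ] [1022.8  681.8   30. ]
top (array([41, 24, 16,  7, 43], dtype=int32), array([48.1, 27. ])) [869.8 447.3 237. ] [1025.1  599.4   30. ]
top (array([536,  25,  19,   9,  50], dtype=int32), array([543.7,  29.1])) [ 866.8 -460.7  237. ] [1021.  -608.1   30. ]
top (array([386, 243,  29,  32, 453], dtype=int32), array([396.6, 259.7])) [ 449.1 -185.3  237. ] [ 465.6 -241.8   30. ]
top (array([459, 243,  29,  19, 414], dtype=int32), array([473.1, 251.8])) [ 464.4 -307.7  237. ] [ 485.9 -404.5   30. ]
[ 470.87131715 -257.89040734  190.        ]
[ 469.80652318 -254.27496362  200.        ]
[ 468.74172921 -250.65951991  210.        ]
knob st [ 663.47298413 -342.40859491] [-92.3  50.6 -80.6  56.6 -65.2  96.9 -52.9 114.8]
knob s [ 463.5550716  -304.50227036] [-1.3 -0.8  1.3  0.7 -0.   0.  -0.   0. ]
knob t [ 865.5229639  -461.30996393] [ -0.    0.   -0.    0.   -7.8 -11.5   7.2  11.9]
```

```bash
cat >> h.py <<'E'
def rows(p0,yaw0,goals):
    """goals: (pos, twist units, nrows); prints tool-frame dp rows"""
    p=np.array(p0,float); yaw=yaw0
    for g,tw,n in goals:
        D=(np.array(g,float)-p)/n; out=[]
        for _ in range(n):
            R=Ro.from_euler("xyz",[np.pi,0,yaw]).as_matrix()
            d=(R.T@D/25).round(2); out.append([float(x) for x in d]); p=p+R@d*25; yaw-=np.radians(5*tw)
        for i in range(0,n,5): print(out[i:i+5],"tw",tw)
        print(p.round(1),round(yaw,3))
E
python3 - <<'E'
from h import *
o=get_obs(); rows([200.46,485.24,226.74],2.7498,[((340,230,292),0,10),((400,10,292),0.9,10),((463.5,-306,292),0.45,15)])
E
```

```text
[[-0.91, -0.73, -0.26], [-0.91, -0.73, -0.26], [-0.91, -0.73, -0.26], [-0.91, -0.73, -0.26], [-0.91, -0.73, -0.26]] tw 0
[[-0.91, -0.73, -0.26], [-0.91, -0.73, -0.26], [-0.91, -0.73, -0.26], [-0.91, -0.73, -0.26], [-0.91, -0.73, -0.26]] tw 0
[341.  229.7 291.7] 2.75
[[-0.55, -0.72, -0.0], [-0.61, -0.68, -0.0], [-0.66, -0.63, -0.0], [-0.71, -0.57, -0.0], [-0.75, -0.52, -0.0]] tw 0.9
[[-0.79, -0.46, -0.0], [-0.82, -0.39, -0.0], [-0.85, -0.33, -0.0], [-0.87, -0.26, -0.0], [-0.89, -0.19, -0.0]] tw 0.9
[399.8   9.7 291.7] 1.964
[[-0.84, -0.17, -0.0], [-0.85, -0.13, -0.0], [-0.85, -0.1, -0.0], [-0.86, -0.07, -0.0], [-0.86, -0.03, -0.0]] tw 0.45
[[-0.86, 0.0, -0.0], [-0.86, 0.04, -0.0], [-0.86, 0.07, -0.0], [-0.85, 0.1, -0.0], [-0.85, 0.14, -0.0]] tw 0.45
[[-0.84, 0.17, -0.0], [-0.83, 0.2, -0.0], [-0.83, 0.23, -0.0], [-0.82, 0.27, -0.0], [-0.81, 0.3, -0.0]] tw 0.45
[ 463.5 -306.3  291.7] 1.375
```

>>> {"fn": "arm_command", "kwargs": {"gripper": [60,60,60,60,60], "dp": [[-0.91,-0.73,-0.26],[-0.91,-0.73,-0.26],[-0.91,-0.73,-0.26],[-0.91,-0.73,-0.26],[-0.91,-0.73,-0.26]], "twist": [0,0,0,0,0]}}

```text
time: 0.72
tool_pos: [271.0, 356.5, 259.1]
tcp_rot: [-3.141, -0.0, 2.75]
contact_force: [1.2, -1.1, -0.4]
grip_width: 60.1
finger_force: 0.0
```

>>> {"fn": "arm_command", "kwargs": {"gripper": [50,50,50,50,50], "dp": [[-0.91,-0.73,-0.26],[-0.91,-0.73,-0.26],[-0.91,-0.73,-0.26],[-0.91,-0.73,-0.26],[-0.91,-0.73,-0.26]], "twist": [0,0,0,0,0]}}

```text
time: 1.35
tool_pos: [341.2, 228.8, 291.7]
tcp_rot: [-3.141, -0.0, 2.75]
contact_force: [-0.3, -0.6, -0.9]
grip_width: 49.8
finger_force: 0.0
```

>>> {"fn": "arm_command", "kwargs": {"gripper": [50,50,50,50,50], "dp": [[-0.55,-0.72,0],[-0.61,-0.68,0],[-0.66,-0.63,0],[-0.71,-0.57,0],[-0.75,-0.52,0]], "twist": [0.9,0.9,0.9,0.9,0.9]}}

```text
time: 1.98
tool_pos: [370.4, 118.9, 291.5]
tcp_rot: [-3.141, -0.0, 2.355]
contact_force: [0.2, 0.2, -0.3]
grip_width: 50.2
finger_force: 0.0
```

>>> {"fn": "arm_command", "kwargs": {"gripper": [50,50,50,50,50], "dp": [[-0.79,-0.46,0],[-0.82,-0.39,0],[-0.85,-0.33,0],[-0.87,-0.26,0],[-0.89,-0.19,0]], "twist": [0.9,0.9,0.9,0.9,0.9]}}

```text
time: 2.6
tool_pos: [399.7, 9.0, 291.5]
tcp_rot: [-3.141, -0.0, 1.962]
contact_force: [0.2, 0.4, -0.4]
grip_width: 49.9
finger_force: 0.0
```

>>> {"fn": "arm_command", "kwargs": {"gripper": [50,50,50,50,50], "dp": [[-0.84,-0.17,0],[-0.85,-0.13,0],[-0.85,-0.1,0],[-0.86,-0.07,0],[-0.86,-0.03,0]], "twist": [0.45,0.45,0.45,0.45,0.45]}}

```text
time: 3.22
tool_pos: [420.8, -96.2, 291.4]
tcp_rot: [-3.141, -0.001, 1.767]
contact_force: [-0.7, -0.1, 0.2]
grip_width: 50.1
finger_force: 0.0
```

>>> {"fn": "arm_command", "kwargs": {"gripper": [50,50,50,50,50], "dp": [[-0.86,0,0],[-0.86,0.04,0],[-0.86,0.07,0],[-0.85,0.1,0],[-0.85,0.14,0]], "twist": [0.45,0.45,0.45,0.45,0.45]}}

```text
time: 3.85
tool_pos: [442.6, -202.2, 291.6]
tcp_rot: [-3.142, -0.0, 1.569]
contact_force: [-0.3, -0.0, -0.0]
grip_width: 49.9
finger_force: 0.0
```

```bash
python3 - <<'E'
from h import *
print(get_obs()["tool_pos"],get_calibration("wrist"))
cv2.imwrite("pics/w1.png",capture("wrist")[:,:,::-1])
E
```

```text
[ 442.55618703 -202.18354445  291.60565415] {'mtx': array([[341.20132238,   0.        , 284.66582203],
       [  0.        , 341.20132238, 208.43601213],
       [  0.        ,   0.        ,   1.        ]]), 'mount': array([[-4.89673917e-04, -9.64889723e-01, -2.62654875e-01,
         7.08681309e+01],
       [ 9.99999863e-01, -4.24006824e-04, -3.06691523e-04,
         4.15418457e-01],
       [ 1.84556040e-04, -2.62654989e-01,  9.64889798e-01,
        -1.59060387e+02],
       [ 0.00000000e+00,  0.00000000e+00,  0.00000000e+00,
         1.00000000e+00]])}
```

View pics/w1.png

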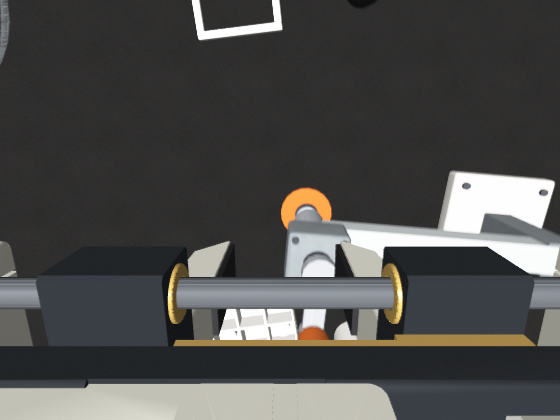

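Wrist view: hub cap at about (318,262), knob top at (313,335) partly hidden, foot disc centred at (306,212).

```bash
python3 - <<'E'
from h import *
from scipy.optimize import least_squares
c=get_calibration("wrist"); o=get_obs()
T=np.eye(4); T[:3,:3]=Ro.from_euler("xyz",o["tcp_rot"]).as_matrix(); T[:3,3]=o["tool_pos"]; T=T@c["mount"]
def wz(uv,z):
    d=T[:3,:3]@np.linalg.inv(c["mtx"])@[*uv,1]; return (T[:3,3]+d*(z-T[2,3])/d[2]).round(1)
for z in (205,215,225): print("hub",z,wz((318,261),z))
im=cv2.imread("pics/w1.png")[:,:,::-1].copy()
for b in blobs(im): print(b)
# foot: fit x,y,h from outline (top rim h+12) in wrist and scene
for h in (12,18,24,30,36): print(h, wz((306,211.5),h+12), end=" ")
sc=cv2.imread("pics/scene0.png")[:,:,::-1].copy()
bw=[b[0] for b in blobs(im) if 200<b[1][1]<225][0]; bs=[b[0] for b in blobs(sc) if b[1][1]>180][0]
K=c["mtx"]
def pw(X): q=(X-T[:3,3])@T[:3,:3]@K.T; return q[:,:2]/q[:,2:]
def f(x):
    P=cyl(x,32,x[2],x[2]+12); a=pw(P); s=proj("scene",P)
    return [a[:,0].min()-bw[0],a[:,0].max()-bw[0]-bw[2]+1,a[:,1].min()-bw[1],
      s[:,0].min()-bs[0],s[:,0].max()-bs[0]-bs[2]+1,s[:,1].max()-bs[1]-bs[3]+1]
s=least_squares(f,[468,-250,20]); print("foot",s.x,s.fun.round(1))
E
```

```text
hub 205 [ 469.1 -243.1  205. ]
hub 215 [ 468.1 -238.6  215. ]
hub 225 [ 467.  -234.2  225. ]
(array([ 281,  187,   51,   42, 1089], dtype=int32), array([304.6, 203.6]))
(array([298, 327,  31,  13, 298], dtype=int32), array([312.5, 334.3]))
12 [ 470.8 -254.4   24. ] 18 [ 470.4 -252.7   30. ] 24 [ 470.  -250.9   36. ] 30 [ 469.6 -249.2   42. ] 36 [ 469.2 -247.5   48. ] foot [ 469.2424853  -251.41742051   29.94250266] [-1.   0.4 -1.  -1.3 -0.8  0.1]
```

>>> {"fn": "arm_command", "kwargs": {"gripper": [50,50,50,50,50], "dp": [[-0.83,0.17,0],[-0.83,0.17,0],[-0.83,0.17,0],[-0.83,0.17,0],[-0.82,0.16,0]], "twist": [0,0,0,0,0]}}

```text
time: 4.53
tool_pos: [463.7, -306.0, 291.6]
tcp_rot: [3.142, -0.0, 1.572]
contact_force: [-0.9, -0.2, -0.5]
grip_width: 50.1
finger_force: 0.0
```

```bash
python3 - <<'E'
from h import *
print(get_obs()["tool_pos"])
a=capture("top"); b=capture("scene"); w=capture("wrist")
print([x for x in blobs(w)])
cv2.imwrite("pics/m1.png",np.hstack([w[:,:,::-1][60:,60:500],b[40:260,80:330,::-1].repeat(1,0) if 0 else cv2.resize(b[60:260,80:280,::-1],(360,360))]))
E
```

```text
[ 463.65192173 -305.99954289  291.56657217]
[(array([ 266,  197,   42,   58, 1889], dtype=int32), array([286.1, 225.9]))]
```

View pics/m1.png

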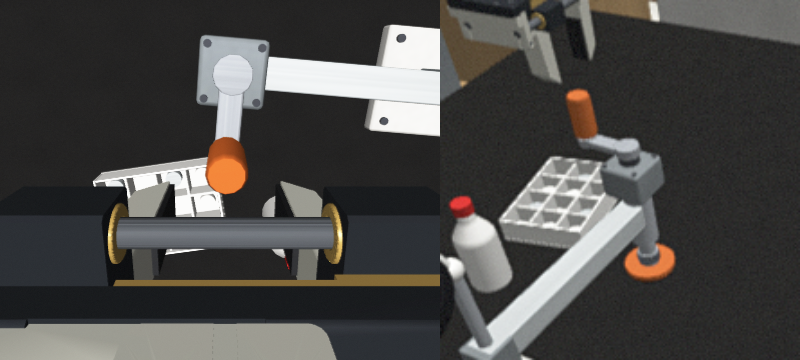

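Wrist: knob top at (287,233), hub at (293,135), fingers either side. Scene: knob upright below the gripper. Checking alignment numerically.

```bash
cat >> h.py <<'E'
def wz(uv,z):
    c=get_calibration("wrist"); o=get_obs(); T=np.eye(4); T[:3,:3]=Ro.from_euler("xyz",o["tcp_rot"]).as_matrix(); T[:3,3]=o["tool_pos"]; T=T@c["mount"]
    d=T[:3,:3]@np.linalg.inv(c["mtx"])@[*uv,1]; return (T[:3,3]+d*(z-T[2,3])/d[2]).round(1)
E
python3 - <<'E'
from h import *
print(wz((286.1,225.9),237),wz((286.5,235),262)); 
for z in(200,212,220): print(wz((293,134),z))
E
```

```text
[ 464.6 -304.6  237. ] [ 464.8 -302.   262. ]
[ 469.7 -247.4  200. ]
[ 469.4 -246.8  212. ]
[ 469.2 -246.4  220. ]
```

>>> {"fn": "arm_command", "kwargs": {"gripper": [50,50,50,50,50], "dp": [[0.06,0.03,0.56],[0,0,0.56],[0,0,0.56],[0,0,0.56],[0,0,0.56]], "twist": [0,0,0,0,0]}}

```text
time: 5.3
tool_pos: [464.1, -302.8, 220.6]
tcp_rot: [-3.141, -0.0, 1.572]
contact_force: [-0.2, 0.7, -0.5]
grip_width: 49.7
finger_force: 0.0
```

>>> {"fn": "arm_command", "kwargs": {"gripper": [20,20,20,20,20], "dp": [[0,0,0],[0,0,0],[0,0,0],[0,0,0],[0,0,0]], "twist": [0,0,0,0,0]}}

```text
time: 5.92
tool_pos: [464.5, -303.2, 222.3]
tcp_rot: [3.14, 0.001, 1.572]
contact_force: [1.5, 0.5, 1.8]
grip_width: 25.3
finger_force: 30.0
```

```bash
cat >> h.py <<'E'
def arc(c,r,p0,steps,z=None):
    """tool rows along clockwise arc from commanded p0, yaw 1.571; steps in rad"""
    c=np.array(c); p=np.array(p0,float); a=np.arctan2(*(p-c)[::-1]); R=[]
    for s in steps:
        a-=s; t=c+r*np.array([np.cos(a),np.sin(a)]); d=((t-p)/25).round(2); R.append([float(d[1]),float(d[0]),0]); p=p+d*25
    for i in range(0,len(R),5): print(R[i:i+5])
    print(p.round(2),np.degrees(a).round(1))
E
python3 - <<'E'
from h import *
arc((469.4,-249.5),55,(464.3,-304.3),[.1,.1,.15,.2,.2])
E
```

```text
[[0.03, -0.22, 0], [0.06, -0.21, 0], [0.11, -0.31, 0], [0.23, -0.37, 0], [0.3, -0.33, 0]]
[ 428.3  -286.05] -138.3
```

>>> {"fn": "arm_command", "kwargs": {"gripper": [20,20,20,20,20], "dp": [[0.03,-0.22,0],[0.06,-0.21,0],[0.11,-0.31,0],[0.23,-0.37,0],[0.3,-0.33,0]], "twist": [0,0,0,0,0]}}

```text
time: 6.55
tool_pos: [427.7, -284.8, 222.2]
tcp_rot: [3.141, 0.001, 1.571]
contact_force: [4.8, -1.8, 5.5]
grip_width: 25.1
finger_force: 30.0
```

```bash
python3 - <<'E'
from h import *
o=get_obs(); print(o)
cv2.imwrite("pics/s2.png",cv2.resize(capture("scene")[60:260,80:360,::-1],(800,571)))
arc((469.4,-249.5),55,(428.3,-286.05),[.25]*10)
E
```

```text
{'time': 6.55, 'joint_positions': array([-7.36590711e-01,  3.24531016e-01,  1.56300406e+00, -1.77594210e-04,
        1.25258383e+00, -7.37025039e-01]), 'dq': array([ 0.00734389, -0.16368253,  0.24246084,  0.0156928 , -0.07797893,
        0.00041925]), 'tau': array([-3.95543855e-01, -3.83726513e+01, -2.07492936e+01, -4.65503074e-01,
        1.67370938e+00, -1.75226253e-02]), 'tool_pos': array([ 427.67741162, -284.7778779 ,  222.17527376]), 'tcp_rot': array([3.14061482e+00, 1.11544215e-03, 1.57128555e+00]), 'contact_force': array([ 4.79533546, -1.79218234,  5.52322641]), 'moment': array([-0.35032887, -0.85023614,  0.01219068]), 'finger_force': 30.002742586657405, 'grip_width': 25.06000437261816}
[[0.45, -0.31, 0], [0.52, -0.19, 0], [0.54, -0.06, 0], [0.55, 0.09, 0], [0.5, 0.21, 0]]
[[0.44, 0.33, 0], [0.34, 0.43, 0], [0.23, 0.5, 0], [0.09, 0.54, 0], [-0.04, 0.55, 0]]
[ 480.55 -195.55] -281.6
```

View pics/s2.png

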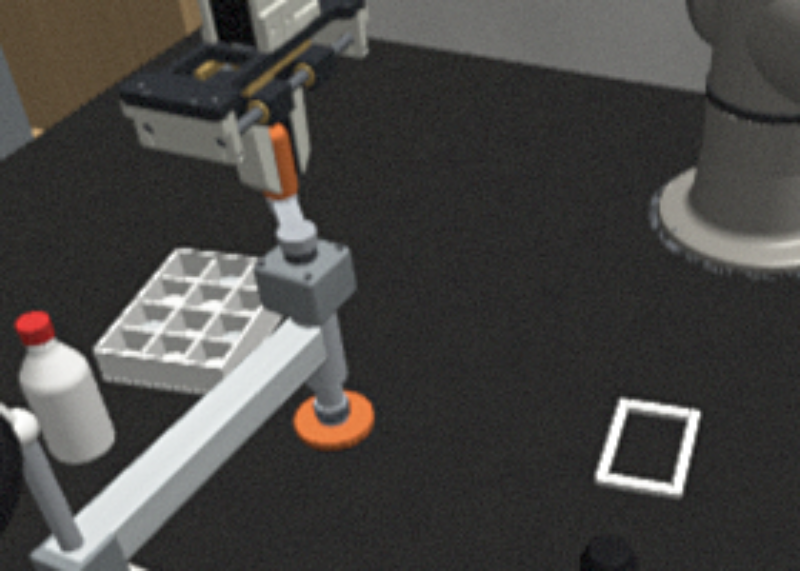

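Scene: the crank has turned, the knob is held between the pads and the foot is still well clear. The resistance of about 4.6 N matches the free-hanging load.

>>> {"fn": "arm_command", "kwargs": {"gripper": [20,20,20,20,20], "dp": [[0.45,-0.31,0],[0.52,-0.19,0],[0.54,-0.06,0],[0.55,0.09,0],[0.5,0.21,0]], "twist": [0,0,0,0,0]}}

```text
time: 7.22
tool_pos: [421.1, -221.1, 222.2]
tcp_rot: [3.142, 0.002, 1.571]
contact_force: [3.5, -8.0, 3.6]
grip_width: 25.8
finger_force: 30.0
```

```bash
cat >> h.py <<'E'
def rep(c=(469.4,-249.5)):
    o=get_obs(); v=o["tool_pos"][:2]-c; a=np.arctan2(v[1],v[0]); f=o["contact_force"]
    print("t",o["time"],"phi",np.degrees(a).round(1),"turned",round((np.radians(-95.2)-a)%(2*np.pi),3),"r",np.hypot(*v).round(1),"opp",(-f[0]*np.sin(a)+f[1]*np.cos(a)).round(1),"rad",(f[0]*np.cos(a)+f[1]*np.sin(a)).round(1),"fz",f[2].round(1),o["finger_force"],o["tool_pos"].round(1))
def foot():
    im=capture("scene"); b=[b[0] for b in blobs(im) if b[1][1]>180 and 150<b[1][0]<250][0]
    g=np.linspace(-10,40,201); e=[proj("scene",cyl((469.4,-250.5),32,h,h+12))[:,1].max() for h in g]
    print("foot blob",b,"h~",g[np.argmin(abs(np.array(e)-(b[1]+b[3]-1)))])
E
python3 - <<'E'
from h import *
rep(); foot()
E
```

```text
t 7.225 phi 149.5 turned 2.012 r 56.1 opp 5.1 rad -7.1 fz 3.6 30.001637434470467 [ 421.1 -221.1  222.2]
foot blob [183 199  29  20 319] h~ 21.0
```

```bash
python3 - <<'E'
from h import *
arc((470,-250),54.7,(422.05,-222.55),[.25]*5+[.2]*5)
E
```

```text
[[0.43, 0.35, 0], [0.34, 0.42, 0], [0.22, 0.5, 0], [0.1, 0.54, 0], [-0.04, 0.54, 0]]
[[-0.13, 0.42, 0], [-0.21, 0.38, 0], [-0.28, 0.34, 0], [-0.34, 0.27, 0], [-0.39, 0.2, 0]]
[ 521.05 -230.05] 21.3
```

>>> {"fn": "arm_command", "kwargs": {"gripper": [20,20,20,20,20], "dp": [[0.43,0.35,0],[0.34,0.42,0],[0.22,0.5,0],[0.1,0.54,0],[-0.04,0.54,0]], "twist": [0,0,0,0,0]}}

```text
time: 7.9
tool_pos: [478.5, -194.0, 222.1]
tcp_rot: [-3.138, -0.0, 1.572]
contact_force: [-5.6, -2.9, 9.3]
grip_width: 25.6
finger_force: 30.0
```

```bash
python3 - <<'E'
from h import *
rep(); foot()
E
```

```text
t 7.9 phi 80.7 turned 3.213 r 56.3 opp 5.0 rad -3.8 fz 9.3 30.001147664152086 [ 478.5 -194.   222.1]
foot blob [184 201  28  20 315] h~ 14.5
```

>>> {"fn": "arm_command", "kwargs": {"gripper": [20,20,20,20,20], "dp": [[-0.13,0.42,0],[-0.21,0.38,0],[-0.28,0.34,0],[-0.34,0.27,0],[-0.39,0.2,0]], "twist": [0,0,0,0,0]}}

```text
time: 8.57
tool_pos: [519.5, -226.4, 222.1]
tcp_rot: [-3.139, -0.003, 1.572]
contact_force: [-1.2, 3.8, 9.7]
grip_width: 25.2
finger_force: 30.0
```

```bash
python3 - <<'E'
from h import *
rep(); foot()
arc((470,-250),54.7,(521.05,-230.05),[.1]*10)
E
```

```text
t 8.575 phi 24.8 turned 4.19 r 55.1 opp 3.9 rad 0.5 fz 9.7 30.001719507272355 [ 519.5 -226.4  222.1]
foot blob [184 203  28  20 315] h~ 8.0
[[-0.21, 0.07, 0], [-0.21, 0.04, 0], [-0.22, 0.03, 0], [-0.22, 0.01, 0], [-0.22, -0.02, 0]]
[[-0.21, -0.04, 0], [-0.21, -0.06, 0], [-0.21, -0.08, 0], [-0.19, -0.1, 0], [-0.18, -0.12, 0]]
[ 514.3  -282.05] -36.0
```

>>> {"fn": "arm_command", "kwargs": {"gripper": [20,20,20,20,20], "dp": [[-0.21,0.07,0],[-0.21,0.04,0],[-0.22,0.03,0],[-0.22,0.01,0],[-0.22,-0.02,0]], "twist": [0,0,0,0,0]}}

```text
time: 9.25
tool_pos: [523.8, -252.7, 222.2]
tcp_rot: [3.141, -0.004, 1.573]
contact_force: [4.9, 7.2, 7.5]
grip_width: 25.3
finger_force: 30.0
```

```bash
python3 - <<'E'
from h import *
rep(); foot()
E
```

```text
t 9.25 phi -3.4 turned 4.681 r 54.5 opp 7.5 rad 4.4 fz 7.5 30.00122482480947 [ 523.8 -252.7  222.2]
foot blob [184 203  28  21 314] h~ 4.75
```

>>> {"fn": "arm_command", "kwargs": {"gripper": [20,20,20,20,20], "dp": [[-0.21,-0.04,0],[-0.21,-0.06,0],[0,0,0],[0,0,0],[0,0,0]], "twist": [0,0,0,0,0]}}

```text
time: 9.93
tool_pos: [521.9, -263.4, 222.2]
tcp_rot: [3.14, -0.003, 1.573]
contact_force: [6.0, 4.8, 6.5]
grip_width: 25.3
finger_force: 30.0
```

```bash
python3 - <<'E'
from h import *
rep(); foot()
E
```

```text
t 9.925 phi -14.8 turned 4.881 r 54.3 opp 6.2 rad 4.6 fz 6.5 30.001031543361023 [ 521.9 -263.4  222.2]
foot blob [184 203  28  21 316] h~ 4.75
```

>>> {"fn": "arm_command", "kwargs": {"gripper": [20,20,20,20,20], "dp": [[-0.21,-0.07,0],[-0.1,-0.04,0],[-0.1,-0.05,0],[0,0,0],[0,0,0]], "twist": [0,0,0,0,0]}}

```text
time: 10.6
tool_pos: [518.2, -272.9, 222.2]
tcp_rot: [3.139, -0.004, 1.573]
contact_force: [8.6, 7.5, 6.4]
grip_width: 25.4
finger_force: 30.0
```

```bash
python3 - <<'E'
from h import *
rep(); foot()
E
```

```text
t 10.6 phi -25.6 turned 5.069 r 54.1 opp 10.5 rad 4.5 fz 6.4 30.001166874426417 [ 518.2 -272.9  222.2]
foot blob [184 203  28  21 316] h~ 4.75
```

>>> {"fn": "arm_command", "kwargs": {"gripper": [20,20,20,20,20], "dp": [[-0.09,-0.05,0],[-0.09,-0.05,0],[-0.09,-0.05,0],[0,0,0],[0,0,0]], "twist": [0,0,0,0,0]}}

```text
time: 11.28
tool_pos: [514.6, -279.2, 222.2]
tcp_rot: [3.139, -0.005, 1.573]
contact_force: [7.0, 9.3, 6.9]
grip_width: 25.2
finger_force: 30.0
```

```bash
python3 - <<'E'
from h import *
for i in range(4): rep(); foot()
E
```

```text
t 11.275 phi -33.4 turned 5.204 r 54.1 opp 11.6 rad 0.8 fz 6.9 30.001448445254937 [ 514.6 -279.2  222.2]
foot blob [184 203  28  21 315] h~ 4.75
t 11.325 phi -33.4 turned 5.205 r 54.1 opp 12.0 rad 2.0 fz 7.4 30.00152518681716 [ 514.5 -279.3  222.2]
foot blob [184 203  28  21 313] h~ 4.75
t 11.375 phi -33.4 turned 5.204 r 54.1 opp 10.4 rad 1.3 fz 7.9 30.00153864326421 [ 514.6 -279.3  222.2]
foot blob [184 203  28  21 316] h~ 4.75
t 11.425 phi -33.4 turned 5.204 r 54.1 opp 12.2 rad 1.9 fz 7.5 30.001533423783258 [ 514.6 -279.2  222.2]
foot blob [184 203  28  21 315] h~ 4.75
```

>>> {"fn": "arm_command", "kwargs": {"gripper": [46,46,46,46,46], "dp": [[0,0,0],[0,0,0],[0,0,0],[0,0,0],[0,0,0]], "twist": [0,0,0,0,0]}}

```text
time: 12.1
tool_pos: [513.2, -282.6, 221.3]
tcp_rot: [-3.141, -0.001, 1.571]
contact_force: [-1.0, 0.1, -0.1]
grip_width: 46.0
finger_force: 0.0
```

>>> {"fn": "arm_command", "kwargs": {"gripper": [46,46,46,46,46], "dp": [[0,0,-0.5],[0,0,-0.7],[0,0,-0.8],[0,0,-0.8],[0,0,-0.8]], "twist": [0,0,0,0,0]}}

```text
time: 12.72
tool_pos: [513.6, -282.7, 313.4]
tcp_rot: [3.141, 0.001, 1.572]
contact_force: [0.4, 0.0, -0.5]
grip_width: 46.2
finger_force: 0.0
```

```bash
python3 - <<'E'
from h import *
rep(); foot()
w=capture("wrist"); b=capture("scene"); print(blobs(w))
for x in blobs(w):
    if x[0][4]>500: print(wz(x[1],237))
cv2.imwrite("pics/e1.png",np.hstack([w[60:,60:500,::-1],cv2.resize(b[60:260,80:280,::-1],(360,360))]))
E
```

```text
t 12.725 phi -36.9 turned 5.265 r 55.3 opp 0.3 rad 0.3 fz -0.5 0.0 [ 513.6 -282.7  313.4]
foot blob [184 203  28  21 312] h~ 4.75
[(array([232, 119,  42,  20, 349], dtype=int32), array([254.5, 126.2])), (array([ 277,  167,   39,   47, 1432], dtype=int32), array([295.8, 190.7]))]
[ 522.3 -263.3  237. ]
```

View pics/e1.png

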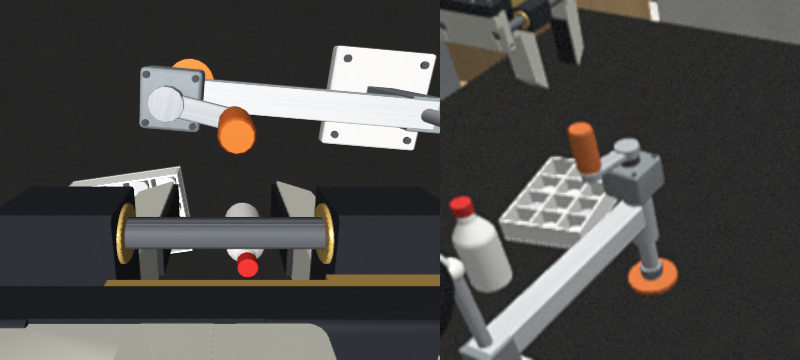

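The knob sprang back slightly, from −33° to −15°. That only happens when the foot bears on the bench, and the brief says it settles at about 0.4 rad past contact. The gripper is clear, so I'm handing in.

```bash
python3 -c "
from plant import *
print(close_job())"
```

```text
the job is handed in; nothing more can be done
None
```

I turned the orange crank clockwise by about 5.2 rad until its load rose from about 4.5 N to 11.6 N with the foot on the bench, then let go; it sprang back to roughly 0.4 rad past contact, I did not touch the blue crank, and the job is handed in.

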